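# Lock a spring-nut lamp mount into the bench rail

## Robot

A 6-joint arm with a two-finger parallel gripper is mounted at the origin on the work surface. World frame = base frame: x ahead of the robot, y to its left, z up, the work surface at z = 0. Lengths are in m, angles in rad, forces in N, time in s.
With the tool pointing down it reaches from about 0.25 to 0.775 m from the base axis. Payload 8.9 kg.
Tool frame: the origin (TCP) lies at the very end of the fingers, on their centre line; the grasp point (between the pads) lies behind it (grip_depth is the z of the grasp point in the tool frame, in m); z points along the fingers, y is the direction in which the jaws open and shut (so a half turn about z gives the same grasp; the last joint's range is limited). The gripper opens to 85 mm and grips with 20 to 120 N. Pads are 22 mm wide; open, the fingers measure 114 mm over their backs; the gripper's body (76 mm by 85 mm) begins 54 mm behind the grasp point. The pads swing forward as they close: fully open they stand 13 mm farther back than shut.
Start: joints at [1.079, 0.291, -0.153, 1.127, 0, 1.431], TCP at [0.181, 0.493, 0.208] pointing down, gripper open.
Joint ranges: [-2.52, 2.52], [-0.91, 1.74], [-1.3, 1.37], [-1.96, 2.02], [-1.52, 1.47], [-3.14, 3.14]. Speed limits (rad/s): [2.22, 2.22, 2.79, 3.14, 3.14, 3.14].

## Interface

Orientations are given as a 3x3 rotation matrix whose columns are the frame's x, y, z axes.
In Python, from rig import reach, move_l, goto_joints, set_gripper, wait, inverse_kinematics, get_obs, snapshot, PlanningError, job_done, cut_out, tip_of, grip_depth gives the robot as it stands. Calls block until the motion is done:
- reach(position, orientation): joint-space move of the TCP to a pose.
- move_l(position, ori=None, vel=0.15, stop_force=None): straight line of the TCP; ori=None keeps the orientation; vel is the mean speed in m/s. With stop_force (N) it stops when the force on the tool has changed by that much, and returns True; else False.
- goto_joints(angles): joint-space move.
- set_gripper(opening, effort=None): finger opening in m; effort is the grip in N (None keeps the last); returns when the fingers have stopped.
- wait(seconds).
- inverse_kinematics(position, orientation): joint angles nearest the present ones, or None.
- get_obs(): the state.
- snapshot(name): name is "side" or "top" or "wrist"; returns a dict with "image" (384x512x3 uint8, red, green, blue), "depth" (384x512 float32, m along the optical axis (not along the pixel's ray), 0 where there is no reading), "K" (3x3 intrinsics, pixels), "rvec" (rotation vector, rad) and "tvec" (3), from world to camera coordinates, as OpenCV has them. Camera axes: x right, y down, z forward; pixel columns grow to the right and rows downward; lengths in m; the calibration is good to about 2 mm. The wrist camera is an equidistant fisheye: a pixel r from the principal point sees the ray r / f radians off the axis. A picture is of the moment at which its call begins.
A pose or a line that the arm cannot do raises PlanningError and nothing moves.
- job_done(): hands the job in, once; it reports no verdict.
Trained networks look in a picture, given as the dict that the camera call returned (one of the last four; its "shot" number tells which), for a name from the list of things; names that differ only in an ending like _2 or _b are one class to them, and where a whole thing is asked for, a point or a joint stands for the part that bears it (a point fixed in the world has none). Each returns a list of dicts, best first, with "score" (0 to 1); they miss things now and then, are a little off and sometimes report something else, mostly with a low value. They report only what shows in the picture. A call takes as long as a camera call. They do not tell look-alikes from the thing itself.
- cut_out(picture, name): "mask" (384x512 bool, what is visible of it).
- tip_of(picture, name): "centre" ([x, y, z] in m, in world coordinates, good to about 4 mm: a listed point, or the origin of a listed thing).
The state is a dict: "t": time; "joint_positions": joint angles; "dq": joint speeds; "effort": joint torques, N m; "tcp_pos": TCP position; "eef_rot": TCP orientation; "force": force on the tool from outside, world axes, zero at the start; "torque": the same for the moment, N m; "opening": finger opening in m.
Only numpy, scipy, OpenCV 4.12 (cv2) and the standard library are available. Lean on these libraries where they do the work, as an engineer would, in place of code of your own. Each camera call takes 0.05 s, during which the arm holds its last target. There are 200 camera calls.

## Task

Fit the orange lamp mount to the accessory rail on the watch dial painter's bench: lift it out of its wooden keeper, lower its spring nut lengthwise into the rail's slot level with the blue pointer, and push it down against its spring, without forcing it, until the nut is below the rail's lips. Then turn it a quarter turn clockwise (seen from above) and let go, so that the spring lifts the nut's grooves onto the lips with the mount upright and square across the rail. Leave the pots and the glass dish where they are.

Things in the scene. Friction and masses are not known exactly. Their poses are not given: they have to be found in the camera images.
- mount: Lamp mount, loose, upright, 94 mm tall, about 140 g; the same after a half turn about z. Origin: centre of its foot's underside with the spring relaxed; z up, x along the nut. Upward: spring foot 0-12 mm, steel nut 12-20, neck 14 mm thick 20-44, orange grip block 43-77, brass ball. Resting on the lips crosswise and caught, its origin is 25 mm below the channel's top.
- mount_grip (a point): Middle of the orange grip block, 60 mm above the mount's origin. The block is 26 mm (x) by 16 mm (y) by 34 mm tall; pinch it across the 16 mm (y). Gripped here, fingertips stay clear above the rail.
- mount_nut (a point): Top centre of the nut: 36 (x) by 19.6 (y) by 8 mm, lower edge bevelled 1.2 mm. Across its top run two grooves 6.5 mm wide, 3 mm deep, 12.25 mm either side of the middle. Corners +x-y and -x+y are cut away, so below the lips it turns only clockwise seen from above; its square corners strike the channel's sides at about 96 degrees.
- mount_spring (a point): Underside centre of the nut, where the spring enters. Below it the foot, a disc 18 mm across, 3 mm thick; its bottom is 12 mm lower when relaxed and slides up by at most 8 mm. The spring takes 2.4 N to start and 1.2 N more per mm (12 N at 8 mm, then solid). Pushed down in the slot, the nut is clear below the lips from 6 mm (about 9.6 N).
- rail: Accessory rail, fixed to the bench: grey base plate 84 (x) by 250 (y) by 10 mm, origin under its centre on the bench, y along the rail, z up. Centred over it on levelling screws stands an aluminium channel whose height differs each time and is NOT part of this pose: its top is 41 to 61 mm above the bench and must be felt or seen.
- rail_plate (a point): Centre of the base plate's top, under the channel. The channel: 190 mm long (y), 42 mm wide outside, 38 inside, 25 tall, open upwards by a 22 mm slot between two lips. The lips are turned down at the slot, 2.5 mm thick, and end 8 mm below the channel's top; its inner floor is 22 mm below its top. Nut lengthwise: its x along the rail's y.
- pointer_mark (a point): Top centre of the blue pointer block (13 x 12 x 16 mm) that stands on the base plate beside the channel, 33.5 mm to the rail's +x side; axes parallel to the rail's. It marks the place along the rail (y), up to 35 mm from the middle, where the mount's axis belongs. It stays put.
- keeper: Wooden keeper block, fixed, 85 (x) by 65 (y) by 22 mm tall, origin at the centre of its underside. A 41 by 25 mm pocket, 16 mm deep (its floor is 6 mm up), holds the mount's foot and nut loosely; the mount stands upright in it.
- pot_rose: Bystander: paint pot, rose with white lid, 42 mm across, 46 mm tall, loose. Origin under its centre.
- pot_grey: Bystander: paint pot, grey with white lid, 42 mm across, 46 mm tall, loose. Origin under its centre.
- dial_dish: Bystander: small open glass dish, 52 mm across, 14 mm tall, loose. Origin under its centre.
There are look-alikes about, which are no part of the job. Of the things that look like the mount, the larger one is meant. Leave any purple look-alike of the keeper alone.

How it is judged:
By the outcome, as a careful person would: the job done as asked, in the order asked, and still so for the second after the job is handed in, with the robot touching nothing.
It also fails if it takes over 48 s, if anything falls off the work surface, if the arm or the gripper's body presses on something with over 40 N, if the wrist force passes 120 N, or if a joint passes its speed limit or range.

## Working session

There is one attempt and no reset: what is moved stays moved. The work goes in short steps, each a Python script; the robot and the scene stay as the last script left them, time stands still between calls to the robot, and variables do not carry over. Pictures are saved under pics/ and viewed, about 8 in all and at most 12, crops included, and the job is handed in when it is done.

```bash
ls; mkdir -p pics; cat > h.py <<'E'
import numpy as np, cv2
from rig import *
def world(s, u, v, d=None):
    """pixel arrays -> world points (pinhole cams) using depth"""
    u=np.asarray(u);v=np.asarray(v)
    z=s["depth"][v,u] if d is None else d
    K=s["K"]; R=cv2.Rodrigues(np.array(s["rvec"],float))[0]
    c=np.stack([(u-K[0,2])/K[0,0]*z,(v-K[1,2])/K[1,1]*z,z],-1)
    return (c-np.array(s["tvec"]).ravel())@R
def save(s,n,box=None,k=1):
    im=s["image"][...,::-1]
    if box: im=im[box[1]:box[3],box[0]:box[2]]
    cv2.imwrite("pics/"+n,cv2.resize(im,None,fx=k,fy=k,interpolation=cv2.INTER_CUBIC))
E
python3 - <<'E'
from h import *
np.set_printoptions(precision=4,suppress=True)
T=snapshot("top");S=snapshot("side");W=snapshot("wrist")
np.savez("s0.npz",**{a+k:v for a,s in(("T",T),("S",S),("W",W)) for k,v in s.items()})
a=np.vstack([np.hstack([T["image"],S["image"]])])[...,::-1]
cv2.imwrite("pics/ts.png",cv2.resize(a,(800,300),interpolation=cv2.INTER_AREA))
save(T,"top.png",k=1.5)
for n in["mount","mount_grip","rail","rail_plate","pointer_mark","keeper","pot_rose","pot_grey","dial_dish"]:
    for c,s in(("T",T),("S",S)):
        print(n,c,[(np.array(d["centre"]).round(4).tolist(),round(d["score"],2)) for d in tip_of(s,n)])
print(get_obs(),grip_depth)
E
```

```text
pics
mount T [([0.5573, 0.2105, 0.0004], 0.49)]
mount S [([0.5574, 0.2071, -0.0026], 0.83), ([0.4639, 0.2232, 0.0035], 0.81)]
mount_grip T [([0.6944, 0.181, -0.001], 0.62), ([0.4666, 0.2233, 0.0695], 0.48), ([0.557, 0.2095, 0.0464], 0.47)]
mount_grip S [([0.4623, 0.2214, 0.0652], 0.84), ([0.5648, 0.2057, 0.0457], 0.49), ([0.4632, 0.2197, 0.0219], 0.33)]
rail T [([0.5099, -0.1517, 0.0017], 0.66)]
rail S [([0.5113, -0.1563, 0.0025], 0.78)]
rail_plate T [([0.5134, -0.1568, 0.0099], 0.66)]
rail_plate S []
pointer_mark T [([0.5379, -0.1814, 0.0281], 0.49)]
pointer_mark S [([0.3579, -0.2484, -0.0038], 0.19)]
keeper T [([0.4864, 0.0935, -0.0008], 0.67), ([0.4616, 0.2196, 0.0018], 0.63)]
keeper S [([0.492, 0.0948, 0.0025], 0.8), ([0.4629, 0.223, 0.0039], 0.78)]
pot_rose T [([0.6936, 0.1814, -0.0011], 0.57)]
pot_rose S [([0.6952, 0.1817, -0.0024], 0.66)]
pot_grey T [([0.7215, 0.0494, 0.005], 0.52)]
pot_grey S [([0.7211, 0.0504, 0.0027], 0.9), ([0.4623, 0.2208, 0.0283], 0.28)]
dial_dish T []
dial_dish S [([0.3567, -0.252, -0.0024], 0.84)]
{'t': 1.05, 'joint_positions': array([ 1.0787,  0.2907, -0.1534,  1.1267,  0.    ,  1.4315]), 'dq': array([-0.0013, -0.0004, -0.0008,  0.0001,  0.0008,  0.0005]), 'effort': array([ -0.0002, -53.704 ,  33.1641,   0.0017,  -0.0005,   0.    ]), 'tcp_pos': array([0.1814, 0.4927, 0.2082]), 'eef_rot': array([[-0.9384,  0.3455, -0.    ],
       [ 0.3455,  0.9384,  0.    ],
       [ 0.    ,  0.    , -1.    ]]), 'force': array([ 0.4369,  0.0982, -0.1804]), 'torque': array([-0.061 ,  0.0134,  0.1196]), 'opening': 0.08514825362966844} -0.0187
```

View pics/top.png

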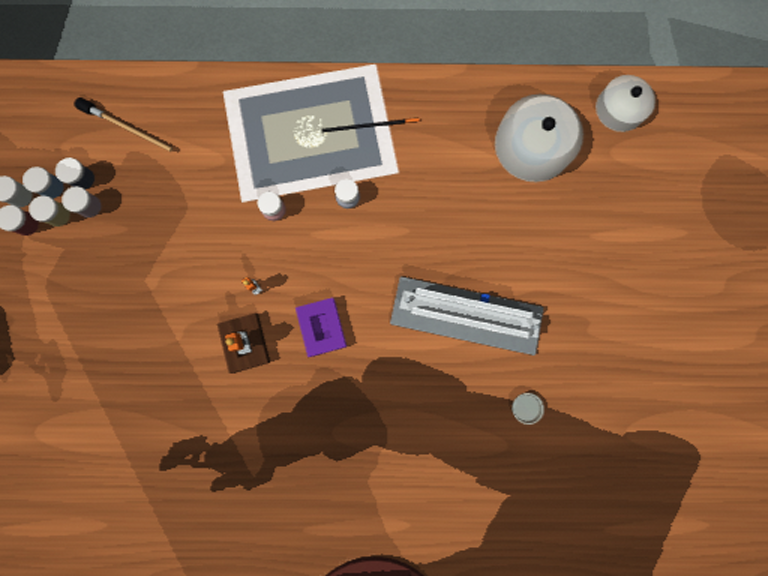

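View pics/ts.png

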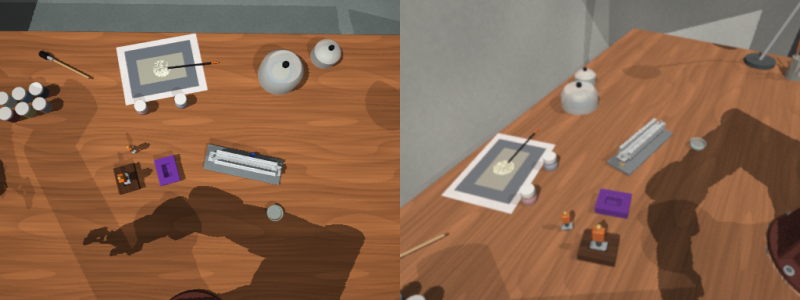

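The top view shows two orange mount-like things:
- One stands in the brown keeper at px (163,229).
- A smaller one stands free at px (170,190).

The keepers are brown at (163,229) and purple at (214,218), and the purple one is to be left alone. The rail is at (312,210), with its pointer at (324,197). The dish is at (352,272) and the pots at (180,136) and (231,128). The mount in the brown keeper looks larger, so I'll check it in a close crop and get the geometry at the same time.

```bash
python3 - <<'E'
from h import *
np.set_printoptions(precision=4,suppress=True)
T=snapshot("top");S=snapshot("side")
save(S,"crop.png",(190,220,330,350),5)
def rect(s,name,zlo,zhi,near=None):
    for d in cut_out(s,name):
        v,u=np.nonzero(d["mask"]); P=world(s,u,v); P=P[(P[:,2]>zlo)&(P[:,2]<zhi)]
        if len(P)<15: continue
        r=cv2.minAreaRect((P[:,:2]*1000).astype(np.float32))
        print(name,round(d["score"],2),len(P),"c",np.round(r[0],1),"sz",np.round(r[1],1),"ang",round(r[2],1),"z",np.percentile(P[:,2],[5,50,95]))
for c,s in(("T",T),("S",S)):
    print(c); rect(s,"rail",.006,.014); rect(s,"rail",.03,.07); rect(s,"keeper",.017,.027); rect(s,"mount",.045,.12)
# blue pointer by colour
for c,s in(("T",T),("S",S)):
    h=cv2.cvtColor(s["image"],cv2.COLOR_RGB2HSV); m=cv2.inRange(h,(105,120,60),(128,255,255))
    v,u=np.nonzero(m); P=world(s,u,v); k=(P[:,0]<.65)&(P[:,1]<0)&(P[:,0]>.4); print(c,"blue",k.sum(),P[k].mean(0) if k.any() else None, P[k].max(0) if k.any() else 0)
E
```

```text
T
rail 0.88 1496 c [ 513.3 -154.8] sz [249.8  84.1] ang 78.3 z [0.0075 0.0101 0.0125]
rail 0.88 1620 c [ 513.3 -154.7] sz [229.8  42.7] ang 78.2 z [0.0339 0.0384 0.0594]
keeper 0.8 680 c [464.5 218.8] sz [85. 65.] ang 16.2 z [0.0194 0.0219 0.0243]
keeper 0.68 732 c [491.7  91.2] sz [85.4 64.9] ang 15.3 z [0.0193 0.0218 0.0245]
mount 0.43 35 c [558.6 203.7] sz [15.1  9.1] ang 35.7 z [0.0472 0.0563 0.0688]
S
keeper 0.91 1238 c [461.6 219.5] sz [85.3 67.1] ang 16.1 z [0.0194 0.0215 0.0233]
keeper 0.79 959 c [488.1  92. ] sz [85.  68.2] ang 14.8 z [0.0191 0.0214 0.0233]
mount 0.84 321 c [461.4 220.9] sz [25.8 16.3] ang 15.5 z [0.0527 0.0785 0.0982]
mount 0.54 97 c [556.3 206.9] sz [18.8 12.5] ang 39.2 z [0.0468 0.055  0.0672]
T blue 29 [ 0.5416 -0.183   0.0249] [ 0.5472 -0.1767  0.0282]
S blue 0 None 0
```

View pics/crop.png

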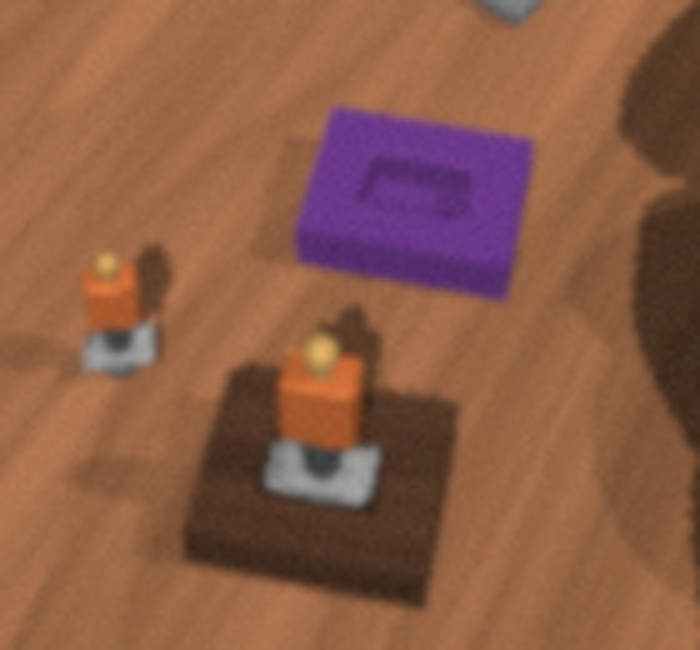

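The crop shows a larger mount at crop (320,400) in the brown keeper and a small free-standing one at (110,310), so the one in the brown keeper is mine. Next I'll view the rail with the wrist camera at two wrist angles half a turn apart. That cancels the camera-mounting bias.

```bash
cat >> h.py <<'E'
def ori(a):  # tool down, tool y at world angle a (deg)
    a=np.radians(a); y=np.array([np.cos(a),np.sin(a),0]); z=np.array([0,0,-1.]); return np.column_stack([np.cross(y,z),y,z])
def wworld(s,u,v):
    K=s["K"];R=cv2.Rodrigues(np.array(s["rvec"],float))[0]
    u=np.asarray(u);v=np.asarray(v);z=s["depth"][v,u]
    a=(u-K[0,2])/K[0,0];b=(v-K[1,2])/K[1,1];r=np.hypot(a,b)+1e-9;t=np.tan(r)/r
    return (np.stack([a*t*z,b*t*z,z],-1)-np.array(s["tvec"]).ravel())@R
RY=78.25; C=np.array([.5133,-.1548]); ry=np.array([np.cos(np.radians(RY)),np.sin(np.radians(RY))]); rx=np.array([ry[1],-ry[0]])
E
python3 - <<'E'
from h import *
import pickle
np.set_printoptions(precision=4,suppress=True)
p=C-0.022*ry
out=[]
for a in(-11.75,168.25):
    reach([*p,.20],ori(a)); wait(.2); o=get_obs(); s=snapshot("wrist"); out.append(s)
    R=cv2.Rodrigues(np.array(s["rvec"],float))[0]; print(o["t"],o["tcp_pos"],o["joint_positions"],"cam",-R.T@np.array(s["tvec"]).ravel(),R[2],s["K"][0])
    print([(d["centre"],d["score"]) for d in tip_of(s,"pointer_mark")])
pickle.dump(out,open("rail.pkl","wb"))
cv2.imwrite("pics/w2.png",cv2.resize(np.hstack([s["image"] for s in out])[...,::-1],(800,300),interpolation=cv2.INTER_AREA))
for s in out:
    v,u=np.nonzero((s["depth"]>.05)&(s["depth"]<.5)); P=wworld(s,u,v)
    L=np.column_stack([(P[:,:2]-C)@rx,(P[:,:2]-C)@ry,P[:,2]])
    k=(abs(L[:,0])<.03)&(abs(L[:,1]+.022)<.03); h,e=np.histogram(L[k,2],np.arange(0,.08,.002)); print(dict(zip((e[:-1]*1000).round().astype(int).tolist(),h.tolist())))
E
```

```text
4.3833 [ 0.509  -0.1759  0.2   ] [-0.4685  0.3209 -0.1327  1.1171  0.0001  1.3065] cam [ 0.5248 -0.1008  0.3652] [-0.0599 -0.2937 -0.954 ] [297.3186   0.     257.1976]
[([0.5422, -0.1854, 0.0259], 0.51)]
7.3333 [ 0.5088 -0.1763  0.2   ] [-0.4694  0.321  -0.1326  1.1172  0.     -1.8349] cam [ 0.4936 -0.2509  0.3652] [ 0.0615  0.2919 -0.9545] [297.3186   0.     257.1976]
[([0.5401, -0.1811, 0.0229], 0.42)]
{0: 0, 2: 0, 4: 0, 6: 9, 8: 293, 10: 104, 12: 2, 14: 1, 16: 4, 18: 4, 20: 0, 22: 6, 24: 27, 26: 6, 28: 0, 30: 0, 32: 52, 34: 853, 36: 114, 38: 0, 40: 0, 42: 0, 44: 0, 46: 1, 48: 4, 50: 9, 52: 6, 54: 76, 56: 865, 58: 90, 60: 0, 62: 0, 64: 0, 66: 0, 68: 0, 70: 0, 72: 0, 74: 0, 76: 0}
{0: 0, 2: 0, 4: 0, 6: 15, 8: 301, 10: 77, 12: 3, 14: 3, 16: 4, 18: 3, 20: 0, 22: 8, 24: 26, 26: 8, 28: 0, 30: 0, 32: 90, 34: 846, 36: 96, 38: 0, 40: 0, 42: 0, 44: 0, 46: 0, 48: 3, 50: 5, 52: 4, 54: 81, 56: 884, 58: 67, 60: 0, 62: 0, 64: 0, 66: 0, 68: 0, 70: 0, 72: 0, 74: 0, 76: 0}
```

View pics/w2.png

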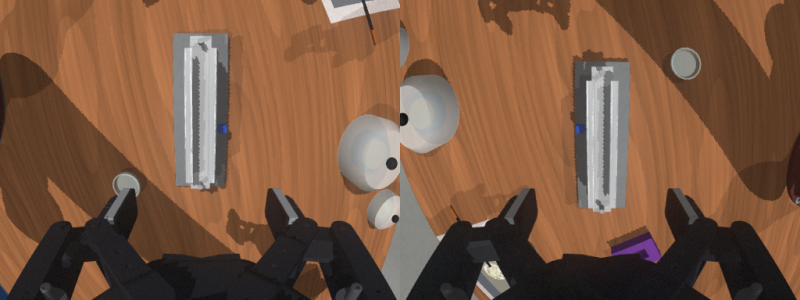

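The wrist views show the rail plate upright at about (200,110) and (600,135), the slot along it, and the blue pointer at (223,128) and (580,128). The depths put the channel's top near 57 mm and its floor near 35 mm. Now I'll fit precisely from both views.

```bash
python3 - <<'E'
from h import *
import pickle
np.set_printoptions(precision=2,suppress=True)
for s in pickle.load(open("rail.pkl","rb")):
    v,u=np.nonzero((s["depth"]>.05)&(s["depth"]<.5)); P=wworld(s,u,v)
    L=1000*np.column_stack([(P[:,:2]-C)@rx,(P[:,:2]-C)@ry,P[:,2]])
    near=(abs(L[:,0])<60)&(abs(L[:,1])<150)
    top=L[near&(L[:,2]>53)&(L[:,2]<61)]; fl=L[near&(abs(L[:,2]-35)<3.2)&(abs(L[:,0])<13)&(abs(L[:,1])<90)]; pl=L[near&(abs(L[:,2]-10)<3)]
    print("z top,floor,plate",np.median(top[:,2]),np.median(fl[:,2]),np.median(pl[:,2]))
    for n,q in(("top",top[abs(top[:,1])<100]),("plate",pl)):
        r=cv2.minAreaRect(q[:,:2].astype(np.float32)); print(n,np.array(r[0]),np.array(r[1]),r[2])
    # slices along y: outer edges and slot edges of the top
    E=[]
    for y in np.arange(-85,86,10):
        x=np.sort(top[abs(top[:,1]-y)<5,0])
        if len(x)<20: continue
        g=np.diff(x)*((x[:-1]>-14)&(x[1:]<14)); i=g.argmax(); E.append([y,x[0],x[-1],x[i],x[i+1]])
    E=np.array(E)
    for j in(1,2,3,4): print("edge",j,np.polyfit(E[:,0],E[:,j],1)*[1000,1],end=" ")
    print()
    for nm,cs in(("outer",(1,2)),("slot",(3,4))): print(nm,np.polyfit(E[:,0],E[:,cs].mean(1),1)*[57.3,1],"w",np.ptp(E[:,cs],axis=1).mean())
    h=cv2.cvtColor(s["image"],cv2.COLOR_RGB2HSV)[v,u]; b=near&(h[:,0]>105)&(h[:,0]<128)&(h[:,1]>120)&(h[:,2]>50); B=L[b]; t=B[B[:,2]>23.5]
    print("pointer n",len(B),len(t),"lo",np.percentile(t,3,0),"hi",np.percentile(t,97,0),"med",np.median(t,0),"all mid",(np.percentile(B,3,0)+np.percentile(B,97,0))/2)
E
```

```text
z top,floor,plate 57.11744711144747 35.1161871625046 9.483444662723079
top [-0.47  0.17] [190.49  42.3 ] 89.9654769897461
plate [-0.58  0.11] [250.34  84.95] 89.91345977783203
edge 1 [ -1.37 -21.14] edge 2 [ 2.23 20.21] edge 3 [ -1.54 -11.82] edge 4 [-1.87 10.7 ] 
outer [ 0.02 -0.46] w 41.35385361343488
slot [-0.1  -0.56] w 22.517230218006958
pointer n 83 78 lo [ 26.65 -25.96  24.15] hi [ 38.03 -15.61  26.77] med [ 33.84 -21.08  25.43] all mid [ 32.44 -20.72  22.67]
z top,floor,plate 56.98511040289655 34.98622302121465 9.381384376868597
top [-1.08  0.4 ] [ 42.62 188.26] 0.04662293940782547
plate [-0.69 -0.13] [249.34  85.02] 89.8801498413086
edge 1 [  3.51 -21.5 ] edge 2 [ 0.48 19.69] edge 3 [  0.71 -12.25] edge 4 [ 5.27 10.43] 
outer [ 0.11 -0.9 ] w 41.188446529499274
slot [ 0.17 -0.91] w 22.67440254885129
pointer n 64 60 lo [ 27.2  -27.1   24.36] hi [ 38.48 -17.43  26.79] med [ 34.85 -22.38  25.49] all mid [ 33.01 -19.75  18.2 ]
```

```bash
python3 - <<'E'
from h import *
np.set_printoptions(precision=2,suppress=True)
g=np.array([.463,.220])
reach([*g,.22],ori(105.5)); wait(.15); s=snapshot("wrist"); o=get_obs(); print(o["t"],o["tcp_pos"]*1000,o["joint_positions"])
save(s,"wk.png")
v,u=np.nonzero((s["depth"]>.05)&(s["depth"]<.5)); P=wworld(s,u,v)*1000; near=np.hypot(P[:,0]-463,P[:,1]-220)<60; P=P[near]
h=cv2.cvtColor(s["image"],cv2.COLOR_RGB2HSV)[v,u][near]
orange=(h[:,0]<16)&(h[:,1]>160)&(h[:,2]>120)
def rect(n,k):
    r=cv2.minAreaRect(P[k][:,:2].astype(np.float32)); print(n,k.sum(),np.array(r[0]),np.array(r[1]),r[2],"z",np.median(P[k][:,2]))
rect("keeper top",abs(P[:,2]-22)<3)
rect("block top",(abs(P[:,2]-83)<3))
rect("above 50",(P[:,2]>50)&(P[:,2]<86))
k=P[:,2]>88; print("ball",k.sum(),P[k].mean(0),P[k][:,2].max() if k.any() else 0)
hh,e=np.histogram(P[:,2],np.arange(0,110,3)); print(dict(zip(e[:-1].tolist(),hh.tolist())))
for n in("mount_grip","mount","mount_nut"): print(n,[(np.array(d["centre"])*1000,d["score"]) for d in tip_of(s,n)])
E
```

```text
9.2667 [463.25 219.46 219.94] [ 0.3   0.26 -0.16  1.15 -0.    0.03]
keeper top 2797 [464.03 220.22] [84.92 65.54] 16.367095947265625 z 21.544654535533656
block top 245 [464.17 220.27] [26.41 14.92] 15.831727981567383 z 82.14471554202466
above 50 323 [463.98 220.46] [26.5  15.71] 16.66434097290039 z 81.7894883120026
ball 26816 [452.65 218.22 319.76] 352.4669098317305
{0: 752, 3: 116, 6: 34, 9: 6, 12: 26, 15: 28, 18: 720, 21: 2070, 24: 54, 27: 0, 30: 0, 33: 0, 36: 0, 39: 0, 42: 0, 45: 0, 48: 1, 51: 9, 54: 5, 57: 12, 60: 2, 63: 13, 66: 3, 69: 12, 72: 8, 75: 7, 78: 32, 81: 219, 84: 0, 87: 0, 90: 1, 93: 19, 96: 64, 99: 23, 102: 0, 105: 0}
mount_grip [(array([562.5, 207.8,  45.6]), 0.65), (array([465.9, 220. ,  66.1]), 0.57)]
mount [(array([463.7, 221.6,   5.6]), 0.92), (array([564.6, 210.1,  -3.2]), 0.86)]
mount_nut [(array([465.3, 218.6,  23.2]), 0.81), (array([560.5, 206.4,  19.4]), 0.68)]
```

View pics/wk.png

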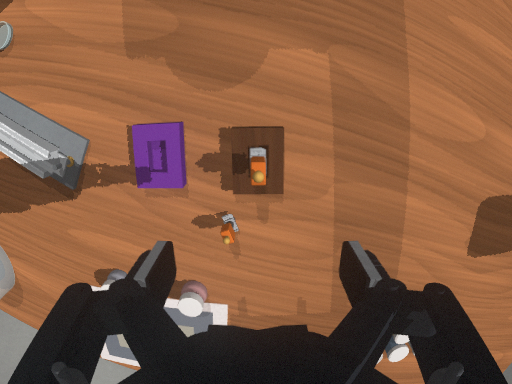

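The brown keeper with the big mount is at (258,160), the small one at (228,230) and the purple block at (158,155). The block top fits at 26.4×14.9 mm, z 82, and the top, side and wrist views agree within about 2 mm. Now I'll grasp and carry.

```bash
cat >> h.py <<'E'
TGT=C-0.0007*rx-0.0215*ry
G=np.array([.4641,.2203]); GA=106.1
E
python3 - <<'E'
from h import *
np.set_printoptions(precision=4,suppress=True)
reach([*G,.15],ori(GA)); move_l([*G,.0473],vel=.12)
set_gripper(0.0,60); o=get_obs(); print(o["t"],o["opening"],o["tcp_pos"],o["force"])
move_l([*G,.15],vel=.12); wait(.1); o=get_obs(); print(o["t"],o["opening"],o["tcp_pos"],o["force"])
reach([*TGT,.16],ori(168.25)); wait(.2); o=get_obs(); print(o["t"],o["opening"],o["tcp_pos"],o["force"],o["joint_positions"])
s=snapshot("wrist"); save(s,"held.png",(128,96,384,288),2.5)
t=snapshot("side"); 
for d in tip_of(s,"mount_grip")+tip_of(t,"mount_grip")+tip_of(t,"mount"): print(d["centre"],d["score"])
import pickle; pickle.dump((s,t,o),open("held.pkl","wb"))
E
```

```text
11.45 0.013881378746623778 [0.4642 0.2203 0.0474] [0.6203 0.0037 1.6679]
12.5583 0.014070178000193875 [0.4635 0.2201 0.1492] [-0.1675  0.3368 -1.7011]
14.3833 0.014311195869121437 [ 0.5084 -0.175   0.16  ] [ 0.0413 -0.0641 -1.2273] [-0.4676  0.3463 -0.205   1.0196  0.0001 -1.8342]
[0.5104, -0.172, 0.1792] 0.82
[0.5113, -0.1737, 0.1767] 0.76
[0.5608, 0.2091, 0.0424] 0.71
[0.5099, -0.1734, 0.1167] 0.61
[0.5084, -0.1732, 0.1176] 0.59
[0.5579, 0.2082, -0.0024] 0.51
```

View pics/held.png

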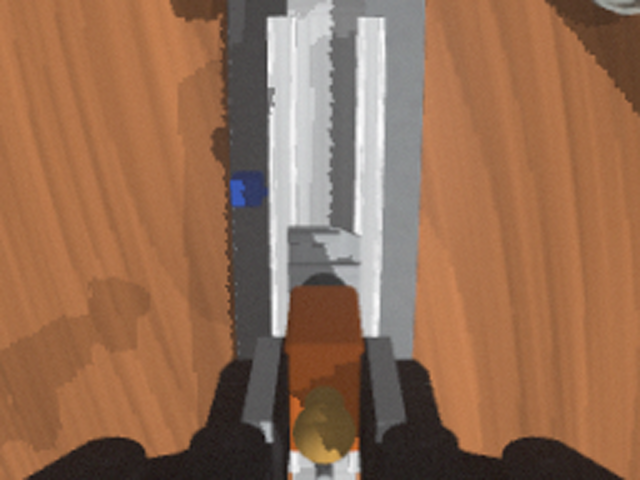

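Held: the block is between the pads at crop (325,380), with the nut lengthwise above the slot at (325,245) and the pointer at (248,188). I'll compute the mount's offset in the tool from the depths, then descend, feeling for contact.

```bash
python3 - <<'E'
from h import *
import pickle
np.set_printoptions(precision=2,suppress=True)
s,t,o=pickle.load(open("held.pkl","rb"))
tc=o["tcp_pos"]; R=o["eef_rot"]; print(R[:,1])
v,u=np.nonzero((s["depth"]>.05)&(s["depth"]<.5)); Q=(wworld(s,u,v)-tc)@R*1000  # tool frame
h=cv2.cvtColor(s["image"],cv2.COLOR_RGB2HSV)[v,u]
og=(h[:,0]<14)&(h[:,1]>150)&(h[:,2]>60)&(abs(Q[:,0])<25)&(abs(Q[:,1])<14)&(Q[:,2]<10)&(Q[:,2]>-60)
A=Q[og]; hh,e=np.histogram(A[:,2],np.arange(-60,12,3)); print(dict(zip(e[:-1].tolist(),hh.tolist())))
f=A[A[:,2]>-32]; print("front face",len(f),np.percentile(f,[5,50,95],0))
tp=A[abs(A[:,2]+36)<3]; print("top face",len(tp),np.percentile(tp,[2,50,98],0))
n=(abs(Q[:,1])<14)&(abs(Q[:,0])<30)&(Q[:,2]>15)&(Q[:,2]<30); N=Q[n]; print("nut",len(N),np.percentile(N,[2,50,98],0))
P=world(t,*[a for a in np.nonzero(t["depth"]>0)][::-1]); q=(P-tc)@R*1000; hv=cv2.cvtColor(t["image"],cv2.COLOR_RGB2HSV)[t["depth"]>0]
k=(hv[:,0]<14)&(hv[:,1]>150)&(abs(q[:,0])<25)&(abs(q[:,1])<20)&(abs(q[:,2]+19)<30); print("side",k.sum(),np.percentile(q[k],[2,50,98],0))
E
```

```text
[-0.98  0.2   0.  ]
{-60: 0, -57: 0, -54: 0, -51: 0, -48: 0, -45: 0, -42: 1, -39: 30, -36: 681, -33: 94, -30: 77, -27: 69, -24: 68, -21: 57, -18: 61, -15: 56, -12: 54, -9: 47, -6: 24, -3: 0, 0: 0, 3: 0, 6: 0}
front face 569 [[ 12.3   -7.11 -30.93]
 [ 12.94  -0.51 -20.13]
 [ 13.34   6.11  -6.46]]
top face 711 [[ -9.81  -7.4  -36.61]
 [  6.8   -0.48 -34.67]
 [ 12.71   6.53 -33.31]]
nut 689 [[ 3.66 -9.99 17.17]
 [10.58 -0.57 23.57]
 [18.2   8.91 28.56]]
side 119 [[-13.32  -5.58 -35.83]
 [-10.97   3.76 -16.45]
 [  8.41  10.56  -2.28]]
```

The mount is centred in the grip: front face at 12.9 mm against 13 nominal, top height as expected. The foot should meet the floor at TCP z≈0.0763, and any contact above about 0.078 would mean it is on a lip.

```bash
python3 - <<'E'
from h import *
np.set_printoptions(precision=4,suppress=True)
O=ori(168.25)
move_l([*TGT,.104],O,vel=.12); wait(.15); o=get_obs(); print(o["t"],o["tcp_pos"],o["force"],o["torque"])
hit=move_l([*TGT,.0745],O,vel=.02,stop_force=2.0); o=get_obs(); print(hit,o["t"],o["tcp_pos"],o["force"],o["torque"],o["opening"])
E
```

```text
15.4 [ 0.5089 -0.176   0.1049] [ 0.3481 -0.4869 -2.2532] [0.0286 0.007  0.014 ]
True 16.6417 [ 0.5081 -0.1756  0.0763] [0.5439 0.0059 1.6758] [-0.0983 -0.1758 -0.0023] 0.014237265282719715
```

Contact at exactly the predicted height, so the foot is on the floor. Pushing in 7 mm.

```bash
python3 - <<'E'
from h import *
np.set_printoptions(precision=4,suppress=True)
O=ori(168.25)
hit=move_l([*TGT,.0694],O,vel=.015,stop_force=10.); wait(.1); o=get_obs(); print(hit,o["t"],o["tcp_pos"],o["force"],o["torque"],o["opening"])
s=snapshot("wrist"); save(s,"push.png",(128,96,384,288),2)
o=get_obs(); print(o["force"])
E
```

```text
False 17.325 [ 0.5084 -0.1758  0.0699] [-0.7821  0.8714 10.2806] [ 0.2041  0.4524 -0.0259] 0.01403406800206286
[-1.4016  1.6305 10.3371]
```

View pics/push.png

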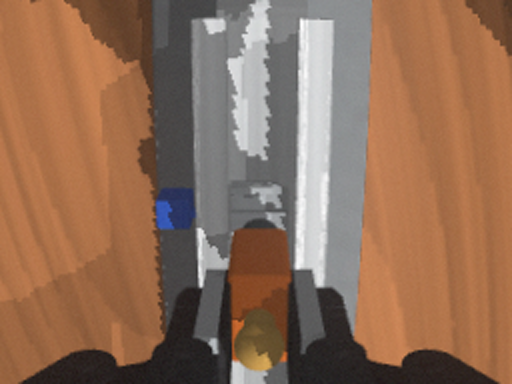

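The nut is seated deep between the lips at (258,200), level with the pointer at (175,208). The force of about 11 N matches the spring. I'll average the force, then turn clockwise in steps while watching the moment.

```bash
python3 - <<'E'
from h import *
np.set_printoptions(precision=3,suppress=True)
F=[]
for _ in range(8): wait(.02); F.append(get_obs()["force"])
print("mean",np.mean(F,0),np.std(F,0))
z=.0692
for d in(12,25,40,55,70,82,90):
    reach([*TGT,z],ori(168.25-d)); o=get_obs(); y=o["eef_rot"][:,1]
    print(d,o["t"],"yaw",round(np.degrees(np.arctan2(y[1],y[0])),1),o["tcp_pos"],o["force"],o["torque"])
    if abs(o["torque"][2])>.6 or abs(o["force"][2])>20: print("STOP");break
E
```

```text
mean [-1.718  1.035 10.188] [0.531 0.461 0.713]
12 17.825 yaw 156.2 [ 0.509 -0.176  0.07 ] [-1.606 -0.104 10.746] [ 0.133  0.3   -0.002]
25 18.1583 yaw 143.2 [ 0.509 -0.176  0.07 ] [-0.386  1.275 10.055] [ 0.126  0.139 -0.015]
40 18.5167 yaw 128.2 [ 0.509 -0.176  0.07 ] [-0.399  0.136 10.07 ] [ 0.098  0.13  -0.005]
55 18.875 yaw 113.2 [ 0.509 -0.176  0.07 ] [0.785 0.666 9.491] [ 0.057  0.161 -0.038]
70 19.2333 yaw 98.2 [ 0.509 -0.176  0.07 ] [-0.634  0.457 10.04 ] [ 0.187  0.257 -0.007]
82 19.55 yaw 86.2 [ 0.509 -0.176  0.07 ] [-0.083  1.147 10.247] [ 0.214  0.237 -0.083]
90 19.8083 yaw 78.2 [ 0.509 -0.176  0.07 ] [-0.495  0.921 10.375] [ 0.18   0.149 -0.086]
```

It turned freely with no torque. I'll ease up until just short of the lips, let go and back off.

```bash
python3 - <<'E'
from h import *
np.set_printoptions(precision=4,suppress=True)
O=ori(78.25)
move_l([*TGT,.0722],O,vel=.01); wait(.1); o=get_obs(); print(o["t"],o["tcp_pos"],o["force"],o["torque"])
set_gripper(.05); wait(.2); o=get_obs(); print(o["t"],o["tcp_pos"],o["force"],o["opening"])
move_l([*TGT,.20],O,vel=.15); wait(.3); s=snapshot("wrist"); t=snapshot("side"); print(get_obs()["t"])
import pickle; pickle.dump((s,t),open("end.pkl","wb"))
a=cv2.resize(s["image"][60:250,150:390],(480,380)); u0=t["image"][130:230,240:366]; u0=cv2.resize(u0,(320,380*1),interpolation=cv2.INTER_CUBIC)
cv2.imwrite("pics/end.png",np.hstack([a,u0])[...,::-1])
v,u=np.nonzero((s["depth"]>.05)&(s["depth"]<.5)); P=wworld(s,u,v)
L=1000*np.column_stack([(P[:,:2]-TGT)@rx,(P[:,:2]-TGT)@ry,P[:,2]])
near=(abs(L[:,0])<40)&(abs(L[:,1])<40)&(L[:,2]<150); 
k=near&(abs(L[:,2]-109)<3.5); r=cv2.minAreaRect(L[k][:,:2].astype(np.float32)); print("block top (expect z 109)",k.sum(),r,np.median(L[k][:,2]))
q=L[k]; A=np.c_[q[:,:2],np.ones(len(q))]; print("tilt mm/mm",np.linalg.lstsq(A,q[:,2],rcond=None)[0][:2])
b=near&(L[:,2]>117); print("ball",b.sum(),L[b].mean(0),L[b][:,2].max())
hh,e=np.histogram(L[near,2],np.arange(0,132,3)); print(dict(zip(e[:-1].tolist(),hh.tolist())))
E
```

```text
20.3583 [ 0.5086 -0.1759  0.0725] [-0.1222  0.7657  7.0693] [ 0.0953 -0.0208  0.0247]
20.9917 [ 0.5082 -0.1757  0.0721] [-0.176   0.594   0.1269] 0.04963795280358817
22.3917
block top (expect z 109) 346 ((0.4037952423095703, 0.5679664611816406), (15.561416625976562, 26.072052001953125), 89.6758804321289) 108.91776388512508
tilt mm/mm [-0.0034 -0.0085]
ball 150 [ -0.6372   0.3694 123.9222] 126.94688221620154
{0: 0, 3: 0, 6: 299, 9: 1066, 12: 0, 15: 0, 18: 0, 21: 0, 24: 0, 27: 0, 30: 36, 33: 871, 36: 101, 39: 49, 42: 9, 45: 60, 48: 35, 51: 153, 54: 614, 57: 665, 60: 0, 63: 0, 66: 0, 69: 0, 72: 0, 75: 1, 78: 13, 81: 8, 84: 11, 87: 15, 90: 6, 93: 13, 96: 15, 99: 16, 102: 16, 105: 63, 108: 281, 111: 3, 114: 0, 117: 4, 120: 37, 123: 94, 126: 15}
```

View pics/end.png

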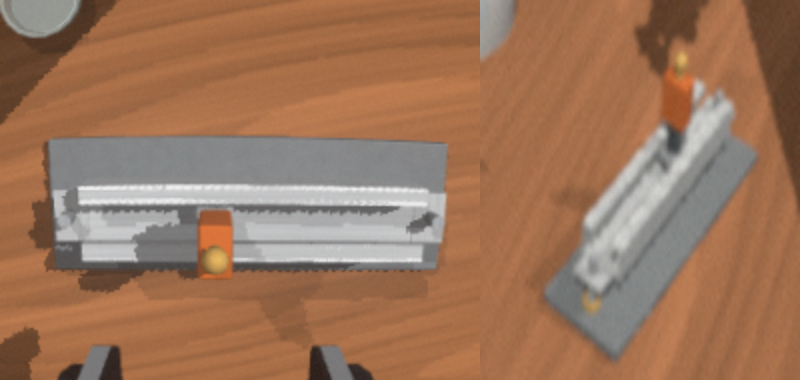

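The mount stands upright and crosswise at (215,240) in the wrist view, level with the pointer it hides. Its block top is at 108.9 mm; caught would give 109, an uncaught mount 112 and one jammed under the lips 106. Handing in.

```bash
python3 - <<'E'
from h import *
t=snapshot("top");s=snapshot("side")
for n in("pot_rose","pot_grey","dial_dish"): print(n,[(np.round(d["centre"],3).tolist(),round(d["score"],2)) for d in tip_of(s,n)[:1]])
job_done(); print(get_obs()["t"])
E
```

```text
pot_rose [([0.696, 0.178, 0.001], 0.83)]
pot_grey []
dial_dish [([0.36, -0.248, -0.002], 0.69)]
the job is handed in; nothing more can be done
the job is handed in; nothing more can be done
```

The orange lamp mount is on the rail and the job is handed in, at roughly 22.6 s on the robot's clock. I took the larger mount from the brown keeper and lowered it lengthwise into the slot, level with the blue pointer. I felt the foot touch the floor at the height the cameras predicted, then pushed it down about 6.5–7 mm (about 10–12 N). The quarter turn clockwise met no resistance; I then eased it up, let go and backed off.

**Last checks:**
- **Height:** the block top is at 108.9 mm, against 109 mm expected when caught.
- **Position:** it is within about 0.6 mm of the target in both directions.
- **Square and upright:** it is about 0.3° off square and tilted by less than 1%.
- **Bystanders:** the rose pot and the dish read within about 4 mm of where they were, which is the detector's accuracy. The network did not find the grey pot in the last side view, so I could not confirm it, but the arm never went near it.

**Disagreements:** the gripper read 14 mm on the 16 mm block throughout. The push force read about 1 N higher than the depth implied, which is within the noise I saw.

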